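Hang the shoe last on the drying rail at the mark

TASK

Take the smaller of the two wooden shoe lasts by its steel tab and hook it onto the drying rail, close beside the ball-topped post, letting its hook rest on the rail. Then slide it along, without lifting it off the rail again, until its hook hangs centred over the brass mark, and leave it hanging there at rest. Leave the big last where it stands.

Things in the scene. Friction and masses are not known exactly. Their poses are not given: they have to be found in the camera images.
- small_last: the smaller wooden shoe last, standing on its flat sole: 190 mm long, 66 wide, wood 80 high at heel and instep, 32 at the toe; 190 high in all with the steel hook and tab on top; 0.42 kg. Origin on the underside, below hook, tab and centre of mass; x to the toe (wood from x -87 to +103), y to its left, z up
- small_last_seat (a point): point in the small last's hook, 134 mm above its origin, that lies on the rail's axis when the hook rests on the rail. The hook is a steel strap 14 mm wide (along y), 5 thick, bent in the x-z plane: back leg up from the wood at x -19 to -14, bridge with its flat underside 6 above this point, short front leg at x +14 to +19
- small_last_tip (a point): lower end of the front leg of the small last's hook, 118 mm above the last's origin, at x +16.5 mm. The rail enters from the +x (toe) side, through the 38 mm gap between this tip and the top of the wood (80 mm above the origin), and then comes up under the bridge
- small_last_tab (a point): point in the small last's flat steel grip tab, which stands on the hook's bridge: 26 mm along x, 12 thick along y, from 145 to 190 mm above the last's origin; this point is at 170. Grip it from above across its thickness; a TCP no lower than this point keeps the fingertips clear of the rail
- big_last: the bigger wooden shoe last, of the same shape, with the same hook and tab: 270 mm long (x -124 to +146), 90 wide, wood 105 high, 215 high in all. Not to be moved. Origin on the underside, below its tab; x to the toe, z up
- rail_mid (a point): middle of the drying rail's axis: a level round steel bar, 12 mm in diameter, 350 long, 170 above the table. x across the rail, y along it towards the ball-topped post. Posts 16 in diameter at y +175 (ball, 40 in diameter) and y -175 (square block, 18); nothing stands higher. The first part, where the last is hooked on, is y +40 to +120 (the last reaches 35 to either side)
- rail: the drying rail as a whole, with its two posts on a wooden base board (90 mm wide, 15 high, 390 long); origin on the table below rail_mid, same axes
- mark: the mark: a brass sleeve around the rail, 14 mm in diameter and 22 long, with a flat brass tongue 22 wide that hangs to 37 below the rail's axis. It only marks the place and obstructs nothing: the hook passes over it. Origin at its middle, on the rail's axis; axes as rail_mid
Not all that is in view belongs to the job. What is shaped like the small_last but green is not meant.

How it is judged:
On the way:
1. the small last's hook rests on the rail in its first part, next to the ball-topped post (x of small_last_seat in the frame of rail_mid between -0.012 and 0.012 m and z of small_last_seat in the frame of rail_mid between -0.008 and 0.008 m and contact force between small_last and rail above 0.5 N and y of small_last_seat in the frame of rail_mid above 0.04 m), for 0.2 s.
At the end, for the whole second after the job is handed in: the small last hangs from the rail by its hook (rail inside the hook, within 12 mm across and 8 mm in height, the rail bearing it), upright within 0.2 rad, the middle of the hook within 8 mm of the middle of the brass mark along the rail, at rest (x of small_last_seat in the frame of rail_mid between -0.012 and 0.012 m and z of small_last_seat in the frame of rail_mid between -0.008 and 0.008 m and contact force between small_last and rail above 0.5 N and y of small_last_seat in the frame of mark between -0.008 and 0.008 m and angle between small_last's own z axis and vertical below 0.2 rad and linear speed of small_last below 0.03 m/s and angular speed of small_last below 0.3 rad/s); the robot touches nothing.
It fails at once if past the first part of the rail, the hook is lifted off the rail or put onto it from above (hook point over the rail, 12 to 50 mm too high) (y of small_last_seat in the frame of rail_mid between -0.175 and 0.04 m and x of small_last_seat in the frame of rail_mid between -0.04 and 0.04 m and z of small_last_seat in the frame of rail_mid between 0.012 and 0.05 m).
It fails at once if the big last is moved by more than 30 mm (distance of big_last from where it was at the start of the episode above 0.03 m).
It also fails if it takes over 58 s, if anything falls off the work surface, if the arm or the gripper's body presses on something with over 40 N, if the wrist force passes 120 N, or if a joint passes its speed limit or range.

ROBOT

A 6-joint arm with a two-finger parallel gripper is mounted at the origin on the work surface. World frame = base frame: x ahead of the robot, y to its left, z up, the work surface at z = 0. Lengths are in m, angles in rad, forces in N, time in s.
With the tool pointing down it reaches from about 0.35 to 0.775 m from the base axis. Payload 7.3 kg.
Tool frame: the origin (TCP) lies between the finger pads, 19 mm behind the fingertips; this is the grasp point; z points along the fingers, y is the line along which they close (so a half turn about z gives the same grasp; the last joint's range is limited). The gripper opens to 92 mm and grips with 3 to 60 N. Pads are 19 mm wide; open, the fingers measure 130 mm over their backs; the gripper's body (75 mm by 190 mm) begins 47 mm behind the grasp point.
Start: joints at [1.156, 0.342, 1.524, -0, 1.275, -0.146], TCP at [0.139, 0.506, 0.246] pointing down, gripper open.
Joint ranges: [-2.53, 2.53], [-0.77, 2.02], [0.04, 2.7], [-1, 4.14], [0.28, 2.66], [-3.11, 3.11]. Speed limits (rad/s): [2.57, 2.57, 3.14, 3.14, 3.14, 3.14].

INTERFACE

Orientations are given as [roll, pitch, yaw] about the fixed x, y, z axes, in that order (R = Rz(yaw) Ry(pitch) Rx(roll)).
In Python, from plant import arm gives the robot as it stands.
- The arm moves only by the tool arm_command, never from a script. Its argument "increments" is text: rows parted by semicolons, each of 5 numbers parted by spaces: the finger opening in mm, from 0 to 91.8, then the shift along the world's x, y, z in units of 40 mm (1.0 is 40 mm), then the turn about the world's z in units of 8 degrees (1.0 is 8 degrees). In form: fingers tx ty tz roll; .... A call has 1 to 8 rows; each row shifts and turns the commanded pose from where the row before left it; what a row does not reach is not made up. A row lasts 1/10 s, in which the tool goes at most 50 mm and 8.59 degrees, less where a joint would pass 70% of its speed; a pose out of reach is approached as far as the arm can. A call is refused whole if a number of a shift passes 1 or a number of a turn 1, either way. A call with a gripper value outside its range is refused whole. The fingers move at their own pace and stop on an object; "squeeze" is the grip in N (left out, the last holds). Time passes only in rows, so rows that do not move let the fingers close. It gives the time, the measured TCP pose, the force, the opening and the grip force at its end, in the units of the state.
- arm.state(): the state, without advancing time (a new reading comes with each control period).
- arm.get_image(name): name is "side" or "top" or "wrist"; returns the picture (420x560x3 uint8, red, green, blue); there is no depth.
- arm.get_calibration(name): a dict with "K" (3x3 intrinsics, pixels), "world_to_cam" (4x4, takes a point from world to camera coordinates); the wrist camera has in their place "tool_from_camera" (4x4, takes a point from camera to tool coordinates, whose origin is the TCP and whose axes are the flange's). Camera axes: x right, y up, looking along -z (the intrinsics and any distortion apply to the point x, -y, -z); pixel columns grow to the right and rows downward; lengths in m; the calibration is good to about 2 mm. A picture is of the moment at which its call begins: read the wrist's pose just before it. get_calibration takes no time and is no camera call.
- arm.close_job(): hands the job in; it is judged then, once.
The state is a dict: "time_s": time; "joint_positions": joint angles; "qd": joint speeds; "tau": joint torques, N m; "tcp_pos": TCP position; "orientation": TCP orientation; "wrist_force": force on the tool from outside, world axes, zero at the start; "ft_torque": the same for the moment, N m; "finger_gap": finger opening in m; "grasp_force": force on a finger pad.
Only numpy, scipy, OpenCV 4.12 (cv2) and the standard library are available. Lean on these libraries where they do the work, as an engineer would, in place of code of your own. Each camera call takes 0.05 s, during which the arm holds its last target. There are 200 camera calls.

## Working session

There is one attempt and no reset: what is moved stays moved. The work goes in short steps, Python scripts to look and compute and a tool call to move; the robot and the scene stay as the last step left them, time stands still between calls to the robot, and variables do not carry over. Pictures are saved under pics/ and viewed, at most 10 in all, crops included, and the job is handed in when it is done.

Besides the shell and the picture viewer there is one more tool, called after ">>>" by a JSON object that holds its "name" and its "arguments". arm_command: Moves the arm, as the interface text tells. Its arguments: {"type":"object","properties":{"increments":{"type":"string"},"squeeze":{"type":"number"}},"required":["increments"]}

```bash
mkdir -p pics; ls; python3 - <<'E'
from plant import arm
import cv2,numpy as np
np.set_printoptions(precision=4,suppress=True)
for n in("side","top"):
    cv2.imwrite(f"pics/{n}0.png",arm.get_image(n)[:,:,::-1]); c=arm.get_calibration(n); print(c)
print(arm.get_calibration("wrist")); print(arm.state())
E
```

```text
pics
{'K': array([[381.6882,   0.    , 280.7925],
       [  0.    , 381.6882, 205.4027],
       [  0.    ,   0.    ,   1.    ]]), 'world_to_cam': array([[ 0.9359, -0.3518, -0.019 , -0.4504],
       [ 0.2459,  0.6135,  0.7504, -0.1466],
       [-0.2523, -0.707 ,  0.6607, -1.1576],
       [ 0.    ,  0.    ,  0.    ,  1.    ]])}
{'K': array([[522.2899,   0.    , 277.1592],
       [  0.    , 522.2899, 206.7449],
       [  0.    ,   0.    ,   1.    ]]), 'world_to_cam': array([[ 0.0254, -0.9995,  0.0182, -0.1254],
       [ 0.9964,  0.0268,  0.0804, -0.444 ],
       [-0.0808,  0.0161,  0.9966, -1.5806],
       [ 0.    ,  0.    ,  0.    ,  1.    ]])}
{'K': array([[322.9762,   0.    , 283.0105],
       [  0.    , 322.9762, 208.857 ],
       [  0.    ,   0.    ,   1.    ]]), 'tool_from_camera': array([[ 0.0002,  0.9519,  0.3064,  0.0841],
       [ 1.    , -0.0003,  0.0003, -0.0013],
       [ 0.0004,  0.3064, -0.9519, -0.1391],
       [ 0.    ,  0.    ,  0.    ,  1.    ]])}
{'time_s': 0.1, 'joint_positions': array([ 1.156 ,  0.3427,  1.5249,  0.    ,  1.2754, -0.146 ]), 'qd': array([-0.0005, -0.001 , -0.0012, -0.0018,  0.0002, -0.0015]), 'tau': array([  0.0018, -43.2001, -24.4698,   0.0718,   0.0525,  -0.    ]), 'tcp_pos': array([0.1393, 0.5059, 0.2449]), 'orientation': array([-3.1403, -0.0002,  2.8728]), 'wrist_force': array([-0.7638, -0.161 ,  0.4539]), 'ft_torque': array([-0.04  ,  0.0216, -0.0357]), 'grasp_force': 0.0, 'finger_gap': 0.0919151378055777}
```

View pics/side0.png

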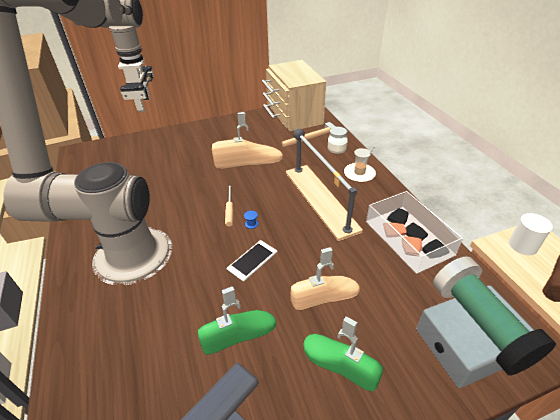

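View pics/top0.png

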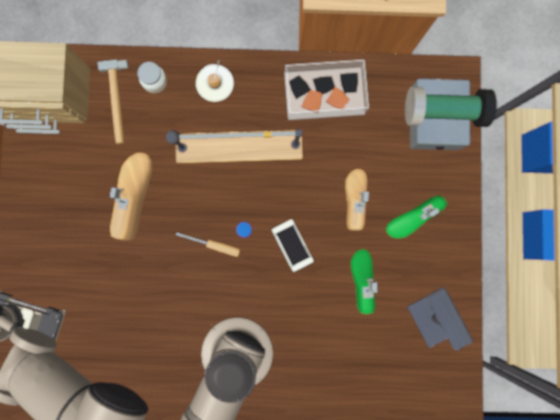

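Side view: wooden lasts at (245,152) and (325,292), green lasts at (237,330) and (343,360), rail from (298,132) to (350,190). Top view: a wooden last at (130,195) is the longer one, another at (357,200) is the shorter. The greens are at (416,218) and (365,282). The rail runs from a dark ball at (173,136) to a post at (298,134), with brass at (268,134).
My choice is the wooden last at top (357,200). I'll check it in a close crop.

```bash
python3 - <<'E'
import cv2,numpy as np
t=cv2.imread("pics/top0.png");s=cv2.imread("pics/side0.png")
a=cv2.resize(t[160:240,320:400],(400,400),interpolation=cv2.INTER_CUBIC)
b=cv2.resize(s[240:315,285:360],(400,400),interpolation=cv2.INTER_CUBIC)
c=cv2.resize(t[115:165,160:310],(800,200)[:1]+(200,),interpolation=cv2.INTER_CUBIC) if 0 else cv2.resize(t[120:157,160:310],(800,197),interpolation=cv2.INTER_CUBIC)
cv2.imwrite("pics/crop1.png",np.vstack([np.hstack([a,b]),c]))
d=cv2.resize(s[120:240,280:380],(500,600),interpolation=cv2.INTER_CUBIC)
cv2.imwrite("pics/crop2.png",d)
E
```

```text
(no output)
```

View pics/crop1.png

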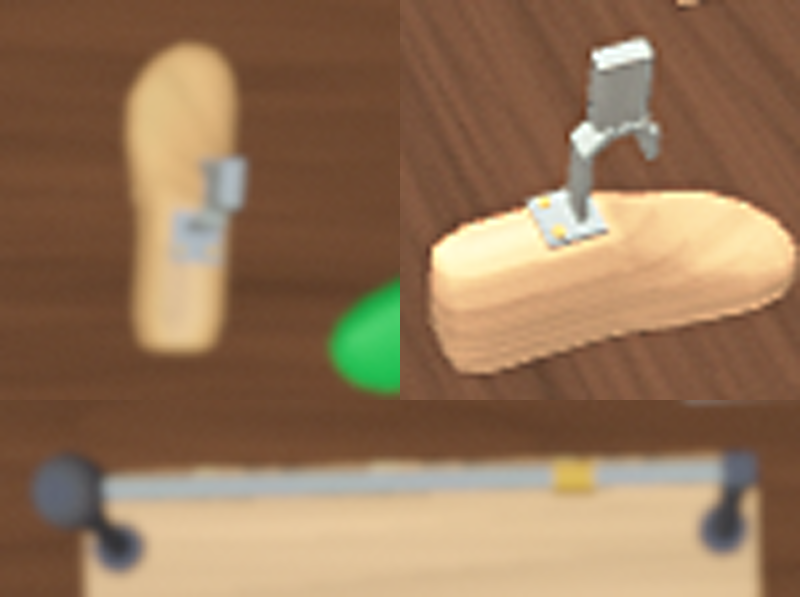

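View pics/crop2.png

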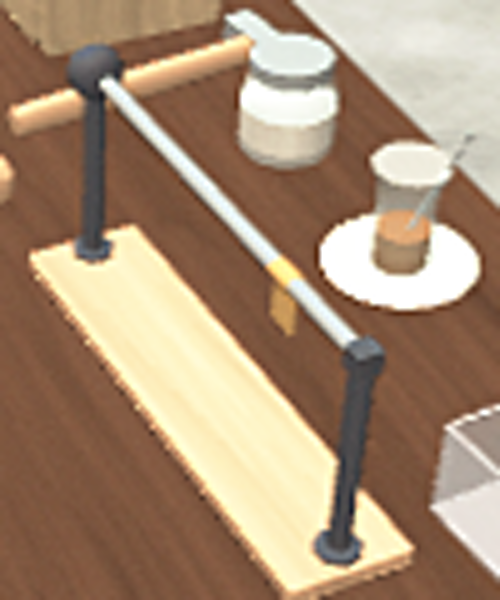

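The crops confirm the choice: bare wood, the smaller of the two, toe pointing away from the robot. Its tab top is at top px (366.5,196.5) and side px (326,249.5). The rail shows the ball, brass mark and square block clearly. Next I triangulate.

```bash
cat >h.py <<'E'
from plant import arm
import numpy as np
from scipy.optimize import least_squares
np.set_printoptions(precision=4,suppress=True)
def proj(n,p):
    c=arm.get_calibration(n);q=c["world_to_cam"]@np.r_[p,1]
    u=c["K"]@np.r_[q[0],-q[1],-q[2]];return u[:2]/u[2]
def tri(obs,z=None,zs=.002):
    f=lambda p:np.concatenate([proj(n,p)-o for n,o in obs.items()]+([[(p[2]-z)/zs]] if z else []))
    r=least_squares(f,[.5,0,.15]);return r.x,r.fun
E
python3 - <<'E'
from h import *
P={"tab":((366.2,196.4),(326.0,249.6)),"ball":((172.3,136.8),(298.6,134.)),"block":((298.3,132.7),(352.,190.)),"mark":((267.,134.),(336.4,174.2)),
"toe":((357.6,168),None)}
for k,(t,s) in P.items():
    if s: print(k,*tri({"top":t,"side":s}))
    z={"tab":.19}.get(k,.17)
    if k!="toe": print(' top only',tri({"top":t},z,1e-5)[0])
def c(u,v,z): return tri({"top":(320+u/5-.4,160+v/5-.4)},z,1e-5)[0]
print("toe tip",c(190,42,.02),"heel",c(180,352,.03)); print("toeL/R",c(126,120,.02),c(237,120,.02),"heelLR",c(135,310,.04),c(222,310,.04))
print("plate",c(198,238,.08))
E
```

```text
tab [ 0.4668 -0.3538  0.1933] [-0.1681  0.4445  0.4024 -0.0606]
 top only [ 0.4684 -0.3549  0.19  ]
ball [0.6221 0.1863 0.1716] [-0.0642  0.1796  0.236  -0.0349]
 top only [0.6229 0.1864 0.17  ]
block [ 0.6415 -0.1643  0.1782] [-0.2587  0.5749  0.6295 -0.1007]
 top only [ 0.645  -0.1654  0.17  ]
mark [ 0.6362 -0.0772  0.1753] [-0.1947  0.4605  0.5291 -0.0828]
 top only [ 0.6387 -0.0777  0.17  ]
toe tip [ 0.5738 -0.3591  0.02  ] heel [ 0.3818 -0.3538  0.03  ]
toeL/R [ 0.5242 -0.3202  0.02  ] [ 0.5261 -0.3888  0.02  ] heelLR [ 0.4061 -0.3245  0.04  ] [ 0.4075 -0.3772  0.04  ]
plate [ 0.4474 -0.3551  0.08  ]
```

>>> {"name": "arm_command", "arguments": {"increments": "91 1 -0.5 0.25 0.2;91 1 -0.5 0.25 0.2;91 1 -0.5 0.25 0.2;91 1 -0.5 0.25 0.2;91 1 -0.5 0.25 0.2;91 1 -0.5 0.25 0.2;91 1 -0.5 0.25 0.2;91 1 -0.5 0.25 0.3"}}

```text
time_s: 0.9
tcp_pos: [0.4607, 0.345, 0.3256]
orientation: [-3.141, -0.001, 3.111]
wrist_force: [0.1, 0.9, -0.0]
finger_gap: 0.0912
grasp_force: 0.0
```

>>> {"name": "arm_command", "arguments": {"increments": "91 0 -1 0 0;91 0 -1 0 0;91 0 -1 0 0;91 0 -1 0 0;91 0 -1 0 0;91 0 -1 0 0;91 0 -1 0 0;91 0 -1 0 0"}}

```text
time_s: 1.7
tcp_pos: [0.459, 0.0246, 0.3253]
orientation: [3.141, -0.0, 3.11]
wrist_force: [0.8, 0.3, 0.1]
finger_gap: 0.0913
grasp_force: 0.0
```

>>> {"name": "arm_command", "arguments": {"increments": "91 0 -1 0 0;91 0 -1 0 0;91 0 -1 0 0;91 0 -1 0 0;91 0 -1 0 0;91 0 -1 0 0;91 0 -1 0 0;91 0 -1 0 0"}}

```text
time_s: 2.5
tcp_pos: [0.459, -0.2954, 0.3251]
orientation: [3.141, -0.001, 3.11]
wrist_force: [0.3, 0.8, -0.6]
finger_gap: 0.0912
grasp_force: 0.0
```

>>> {"name": "arm_command", "arguments": {"increments": "91 0 -1 0 0;91 0 -0.5 0 0;91 0 0 0 0;91 0 0 0 0"}}

```text
time_s: 2.9
tcp_pos: [0.4592, -0.3535, 0.3249]
orientation: [3.14, -0.001, 3.11]
wrist_force: [-0.8, 0.6, 0.3]
finger_gap: 0.0906
grasp_force: 0.0
```

```bash
cat >>h.py <<'E'
from scipy.spatial.transform import Rotation as R
import cv2
def wshot(f):
    s=arm.state();T=np.eye(4);T[:3,:3]=R.from_euler("xyz",s["orientation"]).as_matrix();T[:3,3]=s["tcp_pos"]
    np.save(f+".npy",T@arm.get_calibration("wrist")["tool_from_camera"])
    cv2.imwrite(f+".png",arm.get_image("wrist")[:,:,::-1]);print(s["tcp_pos"],s["orientation"],s["finger_gap"],s["wrist_force"],s["time_s"])
def wray(f,u,v,z):
    T=np.load(f+".npy");K=arm.get_calibration("wrist")["K"]
    d=np.linalg.inv(K)@[u,v,1];d=T[:3,:3]@(d*[1,-1,-1]);return T[:3,3]+d*(z-T[2,3])/d[2]
def wproj(f,p):
    T=np.linalg.inv(np.load(f+".npy"));q=T@np.r_[p,1];u=arm.get_calibration("wrist")["K"]@(q[:3]*[1,-1,-1]);return u[:2]/u[2]
E
python3 -c "
from h import *
wshot('pics/w1')
print(wproj('pics/w1',[.468,-.3545,.19]))"
```

```text
[ 0.4592 -0.3535  0.3249] [ 3.14   -0.0009  3.1095] 0.09056016252928685 [-0.7705  0.5883  0.3413] 2.9
[283.2781 214.3978]
```

View pics/w1.png

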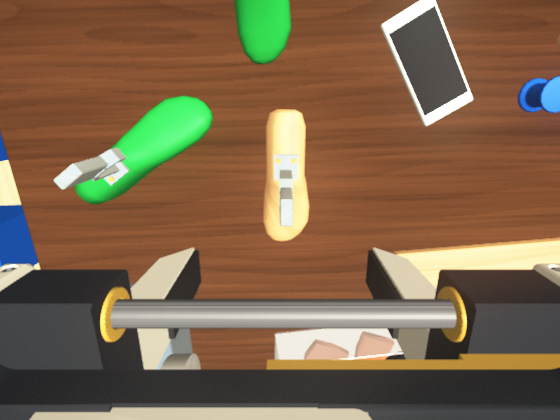

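The wrist view shows the small last at (286,175), with its tab and bridge around (286,207). The prediction was (283,214), so they agree to about 3 mm. The greens are well off to the left and at the top. I'll zoom in on the tab.

```bash
python3 -c "
from h import *
i=cv2.imread('pics/w1.png');cv2.imwrite('pics/w1c.png',cv2.resize(i[100:250,236:336],(400,600),interpolation=cv2.INTER_CUBIC))"
```

```text
(no output)
```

View pics/w1c.png

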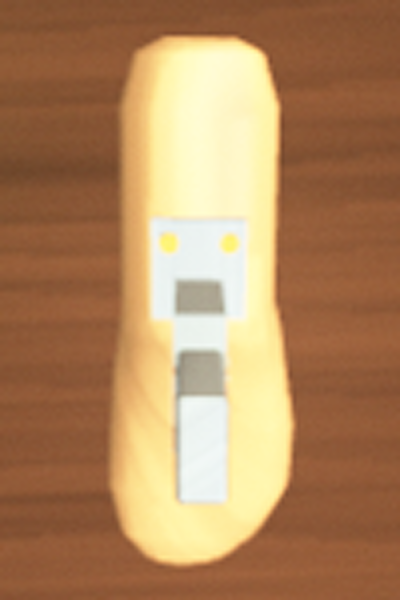

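```bash
python3 -c "
from h import *
w=lambda x,y,z:wray('pics/w1',236+x/4-.4,100+y/4-.4,z)
print(w(202.5,449,.19),w(202.5,396,.19),w(202.5,502,.19),w(179,450,.19),w(227,450,.19))
print('heel',w(200,38,.08),'plate',w(199,270,.08))
print('screws',w(169,242,.083),w(230,242,.083))"
```

```text
[ 0.4657 -0.3518  0.19  ] [ 0.4534 -0.3514  0.19  ] [ 0.4783 -0.3522  0.19  ] [ 0.4657 -0.357   0.19  ] [ 0.4661 -0.3463  0.19  ]
heel [ 0.3792 -0.3488  0.08  ] plate [ 0.4456 -0.3511  0.08  ]
screws [ 0.4364 -0.3597  0.083 ] [ 0.437  -0.3417  0.083 ]
```

The tab is centred at (0.466, −0.352), its length comes out at 25 mm as expected, and its yaw is about −0.03, matching the tool. I'm going down to grip.

>>> {"name": "arm_command", "arguments": {"increments": "91 0.17 0.04 0 0;91 0 0 -1 0;91 0 0 -1 0;91 0 0 -1 0;91 0 0 -0.5 0;91 0 0 -0.3 0;91 0 0 0 0;91 0 0 0 0"}}

```text
time_s: 3.75
tcp_pos: [0.467, -0.3523, 0.1749]
orientation: [-3.14, 0.002, 3.111]
wrist_force: [-0.1, -0.7, 1.3]
finger_gap: 0.0915
grasp_force: 0.0
```

>>> {"name": "arm_command", "arguments": {"increments": "0 0 0 0 0;0 0 0 0 0;0 0 0 0 0;0 0 0 0 0;0 0 0 0 0;0 0 0 0 0;0 0 0 0 0;0 0 0 0 0", "squeeze": 40}}

```text
time_s: 4.55
tcp_pos: [0.4662, -0.3522, 0.1735]
orientation: [3.141, -0.0, 3.11]
wrist_force: [-0.4, 0.1, -0.1]
finger_gap: 0.0319
grasp_force: 0.0
```

>>> {"name": "arm_command", "arguments": {"increments": "0 0 0 0 0;0 0 0 0 0;0 0 0 0 0;0 0 0 0 0;0 0 0 0 0;0 0 0 0 0"}}

```text
time_s: 5.15
tcp_pos: [0.4662, -0.3521, 0.1734]
orientation: [3.141, -0.0, 3.11]
wrist_force: [-0.0, 0.5, -2.0]
finger_gap: 0.0119
grasp_force: 40.0
```

>>> {"name": "arm_command", "arguments": {"increments": "0 0 0 0.3 0;0 0 0 0.7 0;0 0 0 1 0;0 0 0 0.5 0;0 0 0 0 0;0 0 0 0 0"}}

```text
time_s: 5.75
tcp_pos: [0.4659, -0.352, 0.273]
orientation: [3.141, -0.001, 3.11]
wrist_force: [0.6, 0.4, -4.9]
finger_gap: 0.012
grasp_force: 40.0
```

>>> {"name": "arm_command", "arguments": {"increments": "0 0 0.5 0 0.1;0 0 1 -0.1 0.1;0 0 1 -0.1 0.1;0 0 1 -0.1 0.1;0 0 1 -0.1 0.1;0 0 1 -0.1 0.1;0 0 1 -0.1 0.03;0 0 1 -0.1 0"}}

```text
time_s: 6.55
tcp_pos: [0.4649, -0.0504, 0.2435]
orientation: [3.14, -0.004, -3.085]
wrist_force: [0.9, -0.3, -4.5]
finger_gap: 0.012
grasp_force: 40.0
```

>>> {"name": "arm_command", "arguments": {"increments": "0 0.1 1 -0.1 0;0 0.1 1 0 0;0 0.1 1 0 0;0 0 0.2 0 0;0 0 0 0 0;0 0 0 0 0;0 0 0 0 0"}}

```text
time_s: 7.25
tcp_pos: [0.478, 0.0745, 0.2411]
orientation: [-3.141, -0.001, -3.087]
wrist_force: [0.0, -0.1, -4.3]
finger_gap: 0.0116
grasp_force: 40.0
```

```bash
python3 -c "
from h import *
wshot('pics/w2')
t=arm.get_image('top')[:,:,::-1];s=arm.get_image('side')[:,:,::-1]
cv2.imwrite('pics/t2.png',t)
a=cv2.resize(t[110:210,155:315],(640,400),interpolation=cv2.INTER_CUBIC)
cv2.imwrite('pics/s2.png',s)
w=cv2.imread('pics/w2.png')
b=cv2.resize(s[110:250,220:380],(320,280));w=cv2.resize(w,(373,280))
o=np.zeros((560,800,3),np.uint8);o[:280,:373]=w;o[:280,400:720]=b;o[280:,:448]=cv2.resize(a,(448,280));cv2.imwrite('pics/c2.png',o)"
```

```text
[0.478  0.0745 0.2411] [-3.1413 -0.0011 -3.0867] 0.011643354218819063 [ 0.0227 -0.1177 -4.261 ] 7.25
```

View pics/c2.png

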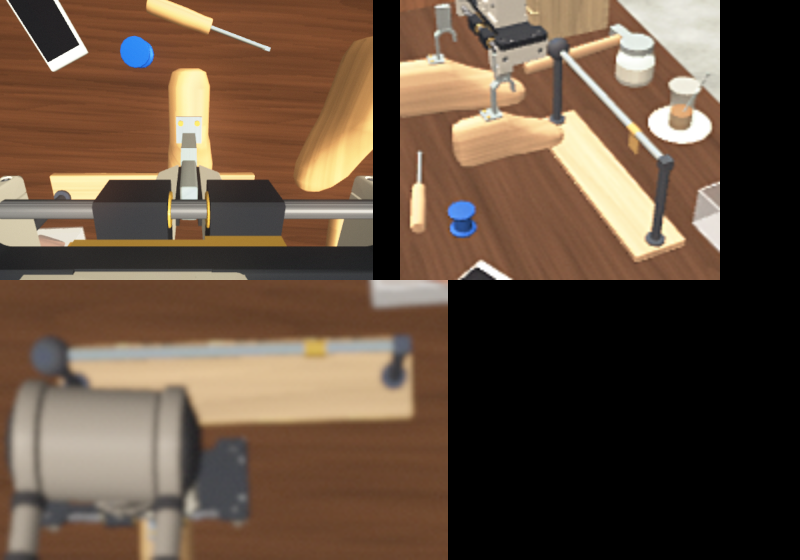

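The last hangs upright in the grip, toe pointing at the rail (wrist view at (190,120), side view at (500,130)), and the big last is clear of it. I'm advancing so the rail enters below the hook tip.

>>> {"name": "arm_command", "arguments": {"increments": "0 0.5 0.03 0.08 0;0 0.5 0.03 0 0;0 0.5 0.03 0 0;0 0.5 0.03 0 0;0 0.5 0.03 0 0;0 0.4 0.02 0 0;0 0.2 0.01 0 0;0 0 0 0 0"}}

```text
time_s: 8.2
tcp_pos: [0.6027, 0.0824, 0.2442]
orientation: [3.142, -0.001, -3.086]
wrist_force: [-0.9, -1.3, -3.3]
finger_gap: 0.0117
grasp_force: 40.0
```

>>> {"name": "arm_command", "arguments": {"increments": "0 0.3 0.01 0 0;0 0.3 0.01 0 0;0 0 0 0 0;0 0 0 0 0"}}

```text
time_s: 8.6
tcp_pos: [0.6253, 0.0836, 0.2446]
orientation: [3.141, -0.001, -3.085]
wrist_force: [-0.4, 0.4, -4.1]
finger_gap: 0.0118
grasp_force: 40.0
```

```bash
python3 -c "
from h import *
s=arm.get_image('side')[:,:,::-1];t=arm.get_image('top')[:,:,::-1]
cv2.imwrite('pics/s3.png',s);cv2.imwrite('pics/t3.png',t)
a=cv2.resize(s[110:200,270:370],(600,540),interpolation=cv2.INTER_CUBIC);cv2.imwrite('pics/c3.png',a)
print(proj('side',[.629,.0815,.17]))
print(arm.state()['tcp_pos'],arm.state()['wrist_force'])"
```

```text
[312.9695 149.2236]
[0.6253 0.0837 0.2448] [ 0.203   0.0559 -4.3206]
```

View pics/c3.png

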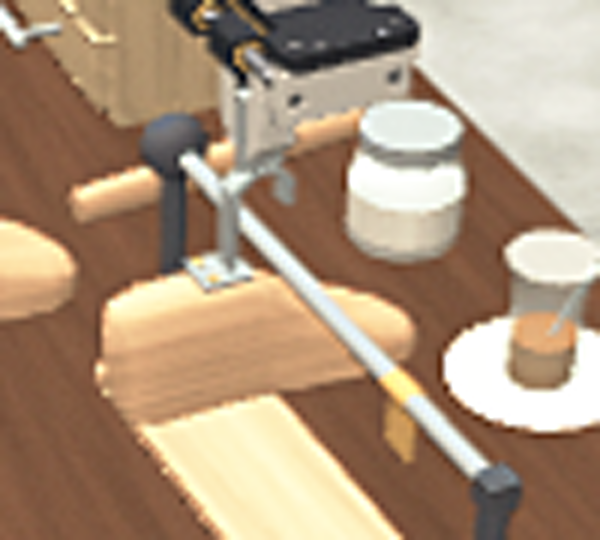

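The back leg is at (230,220), on the robot side of the rail, and the hook tip at (287,195) is past it. So the rail is inside the gap. I'm lowering onto it.

>>> {"name": "arm_command", "arguments": {"increments": "0 0.08 0 0 0;0 0 0 -0.3 0;0 0 0 -0.3 0;0 0 0 -0.15 0;0 0 0 -0.08 0;0 0 0 0 0;0 0 0 0 0"}}

```text
time_s: 9.4
tcp_pos: [0.6296, 0.0838, 0.2118]
orientation: [3.141, 0.0, -3.085]
wrist_force: [0.1, 0.0, -4.5]
finger_gap: 0.0115
grasp_force: 40.0
```

>>> {"name": "arm_command", "arguments": {"increments": "0 0 0 -0.05 0;0 0 0 0 0;0 0 0 0 0"}}

```text
time_s: 9.7
tcp_pos: [0.6294, 0.0838, 0.2097]
orientation: [3.142, 0.0, -3.085]
wrist_force: [-0.3, -1.3, -3.7]
finger_gap: 0.0117
grasp_force: 40.0
```

>>> {"name": "arm_command", "arguments": {"increments": "0 0 0 -0.03 0;0 0 0 0 0;0 0 0 0 0"}}

```text
time_s: 10.0
tcp_pos: [0.6295, 0.0838, 0.2095]
orientation: [-3.142, 0.001, -3.085]
wrist_force: [-2.7, -0.5, 5.7]
finger_gap: 0.0118
grasp_force: 40.0
```

>>> {"name": "arm_command", "arguments": {"increments": "0 0 0 -0.03 0;0 0 0 0 0;0 0 0 0 0"}}

```text
time_s: 10.3
tcp_pos: [0.6296, 0.0838, 0.2094]
orientation: [-3.141, 0.002, -3.085]
wrist_force: [-5.6, 0.1, 11.5]
finger_gap: 0.0119
grasp_force: 40.0
```

The hook touched at TCP z 0.2095, exactly as predicted, so it is on the rail. I'll ease the pressure and start sliding.

>>> {"name": "arm_command", "arguments": {"increments": "0 0 0 -0.0 0;0 0 0 0.02 0;0 0.01 -0.2 0 0;0 0.015 -0.25 0 0;0 0.015 -0.25 0 0;0 0.015 -0.25 0 0;0 0 0 0 0;0 0 0 0 0"}}

```text
time_s: 11.1
tcp_pos: [0.6315, 0.0457, 0.2092]
orientation: [3.142, 0.001, -3.085]
wrist_force: [-5.3, -0.3, 6.5]
finger_gap: 0.0118
grasp_force: 40.0
```

>>> {"name": "arm_command", "arguments": {"increments": "0 0.015 -0.25 0 0;0 0.015 -0.25 0 0;0 0.015 -0.25 0 0;0 0.015 -0.25 0 0;0 0.015 -0.25 0 0;0 0.015 -0.25 0 0;0 0 0 0 0;0 0 0 0 0"}}

```text
time_s: 11.9
tcp_pos: [0.635, -0.0144, 0.2092]
orientation: [-3.141, 0.0, -3.085]
wrist_force: [-4.8, 0.1, 6.7]
finger_gap: 0.0121
grasp_force: 40.0
```

>>> {"name": "arm_command", "arguments": {"increments": "0 -0.05 0 0 0;0 0 0 0 0;0 0 0 0 0"}}

```text
time_s: 12.2
tcp_pos: [0.6343, -0.0144, 0.2091]
orientation: [-3.141, 0.004, -3.085]
wrist_force: [0.5, 0.2, 6.2]
finger_gap: 0.0119
grasp_force: 40.0
```

>>> {"name": "arm_command", "arguments": {"increments": "0 -0.05 0 0 0;0 0 0 0 0;0 0 0 0 0"}}

```text
time_s: 12.5
tcp_pos: [0.6326, -0.0144, 0.2091]
orientation: [-3.141, 0.004, -3.085]
wrist_force: [4.1, 0.3, 5.4]
finger_gap: 0.0118
grasp_force: 40.0
```

```bash
python3 -c "
from h import *
s=arm.get_image('side')[:,:,::-1]
cv2.imwrite('pics/s4.png',s)
a=cv2.resize(s[120:210,275:375],(600,540),interpolation=cv2.INTER_CUBIC);cv2.imwrite('pics/c4.png',a)
"
```

```text
(no output)
```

View pics/c4.png

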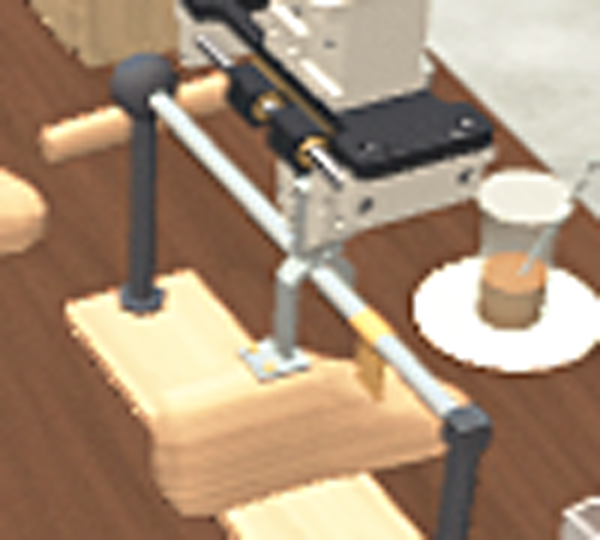

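The rail passes between the back leg (285,290) and the front leg (345,270), so the hook is seated. The side force is just friction. I'll compute how far remains to the mark at crop (370,326).

```bash
python3 -c "
from h import *
print('mark side',tri({'side':(336.2,173.9)},.17,1e-5)[0],tri({'side':(336.4,174.2)},.17,1e-5)[0])
print('tab side',tri({'side':(326.0,249.6)},.19,1e-5)[0],'true .466 -.352')
print('ball side',tri({'side':(298.6,134.)},.17,1e-5)[0],'block',tri({'side':(352,190.)},.17,1e-5)[0])
# hue-based mark centroid in top
import cv2
i=cv2.imread('pics/top0.png');h=cv2.cvtColor(i,cv2.COLOR_BGR2HSV)[125:145,255:280]
m=((h[...,0]>18)&(h[...,0]<32)&(h[...,1]>120)).astype(float);ys,xs=np.nonzero(m);print(xs.mean()+255,ys.mean()+125,xs.min()+255,xs.max()+255,m.sum())
"
```

```text
mark side [ 0.6382 -0.0692  0.17  ] [ 0.6381 -0.0707  0.17  ]
tab side [ 0.4673 -0.351   0.19  ] true .466 -.352
ball side [0.6223 0.1888 0.17  ] block [ 0.6452 -0.1554  0.17  ]
267.1875 133.625 265 270 32.0
```

>>> {"name": "arm_command", "arguments": {"increments": "0 0.02 -0.25 0 0;0 0.02 -0.25 0 0;0 0.02 -0.25 0 0;0 0.01 -0.2 0.015 0;0 0.01 -0.2 0.01 0;0 0.01 -0.2 0 0;0 0.01 -0.14 0 0;0 0 0 0 0"}}

```text
time_s: 13.35
tcp_pos: [0.6352, -0.0745, 0.2091]
orientation: [-3.141, 0.0, -3.086]
wrist_force: [0.1, 1.1, 5.9]
finger_gap: 0.0118
grasp_force: 40.0
```

```bash
python3 -c "
from h import *
s=arm.get_image('side')[:,:,::-1];w=arm.get_image('wrist')[:,:,::-1]
st=arm.state();print(st['tcp_pos'],st['wrist_force'])
a=cv2.resize(s[150:210,300:360],(600,600),interpolation=cv2.INTER_CUBIC);cv2.imwrite('pics/c5.png',a)
"
```

```text
[ 0.6352 -0.0745  0.2092] [0.3338 0.3555 4.0679]
```

View pics/c5.png

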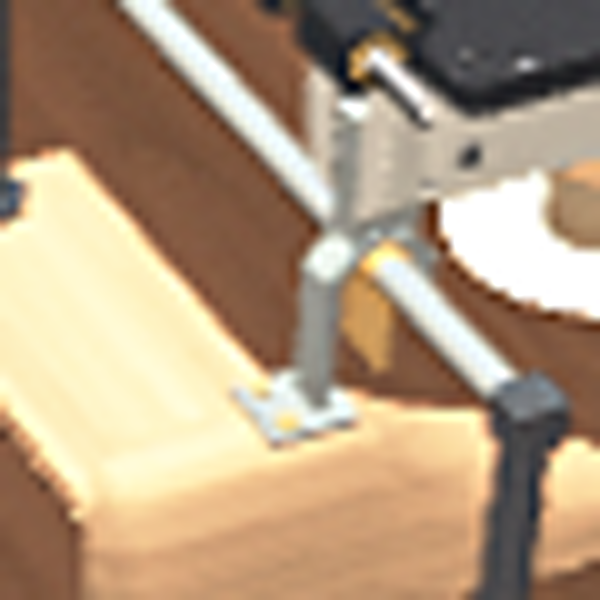

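The side crop shows the brass sleeve's near end at (385,258), just past the hook, with the tongue at (365,320). That is 10 pictures viewed, so the rest goes by numbers. I'll use the plate screws at crop (260,387) and (288,422) to find the side camera's local bias and correct the mark with it.

```bash
python3 -c "
from h import *
o=np.array([.6352,-.0745,.0357]);Rz=R.from_euler('z',.056).as_matrix()
obs=np.array([326.95,190.0])
pr=proj('side',o+Rz@[-.0295,0,.0825]);print('screws pred',pr,'obs',obs)
b=obs-pr
# outer bend of bridge/back leg, crop (330,255)
for p,q in (([-.019,0,.143],(330,245)),([-.0165,0,.08],(318,398))): print(proj('side',o+Rz@p),300+q[0]/10-.45,150+q[1]/10-.45)
# mark centre in initial pic, corrected by bias
for m in ((336.4,174.2),(336.2,173.9)): print('mark',tri({'side':np.array(m)-b},.17,1e-5)[0])
# brass centroid side, initial
i=cv2.imread('pics/side0.png');h=cv2.cvtColor(i,cv2.COLOR_BGR2HSV)[165:190,325:348]
m=((h[...,0]>15)&(h[...,0]<32)&(h[...,1]>110)&(h[...,2]>120))
for r in range(25): print(r+165,''.join('#' if x else '.' for x in m[r]))
# predicted sleeve outline and tongue for mark y=-.0745
for my in (-.071,-.0745,-.078):
  c=np.array([.634+(.0105-my)*.057,my,.17])
  print(my,[proj('side',c+Rz@np.array(d)).round(1) for d in ([0,.011,0],[0,-.011,0],[0,0,0],[0,.011,-.037],[0,-.011,-.037])])
"
```

```text
screws pred [326.4735 191.0302] obs [326.95 190.  ]
[330.7766 174.4035] 332.55 174.05
[330.1125 190.5281] 331.35 189.35000000000002
mark [ 0.6344 -0.0749  0.17  ]
mark [ 0.6346 -0.0733  0.17  ]
165 .......................
166 .......................
167 .......................
168 .......................
169 .......................
170 .......................
171 ...........#...........
172 ............#..........
173 ........##...#.........
174 .........##...#........
175 ..........##...#.......
176 ...........#...........
177 ..........##...........
178 ..........###..........
179 .........####..........
180 ..........####.........
181 ..........####.........
182 .........#####.........
183 ..........####.........
184 ...........###.........
185 ............##.........
186 ............##.........
187 .......................
188 .......................
189 .......................
-0.071 [array([334.8, 172.3]), array([338.4, 176.2]), array([336.6, 174.2]), array([333.9, 181.9]), array([337.5, 185.8])]
-0.0745 [array([335.4, 172.9]), array([339. , 176.8]), array([337.2, 174.8]), array([334.5, 182.5]), array([338. , 186.5])]
-0.078 [array([335.9, 173.5]), array([339.6, 177.5]), array([337.8, 175.5]), array([335. , 183.1]), array([338.6, 187.1])]
```

Both cameras, after bias correction, put the mark at y between −0.075 and −0.073. The hook is at −0.0745, so I'm releasing and rising.

>>> {"name": "arm_command", "arguments": {"increments": "20 0 0 0 0;30 0 0 0 0;40 0 0 0 0;60 0 0 0 0;60 0 0 0 0;60 0 0 0 0;60 0 0 0 0;60 0 0 0 0"}}

```text
time_s: 14.25
tcp_pos: [0.6352, -0.0738, 0.209]
orientation: [3.142, 0.0, -3.085]
wrist_force: [0.4, -0.3, -0.8]
finger_gap: 0.0601
grasp_force: 0.0
```

>>> {"name": "arm_command", "arguments": {"increments": "60 0 0 0.3 0;60 0 0 0.6 0;60 0 0 1 0;60 0 0 1 0;60 0 0 0.5 0;60 -1 0 0 0;60 -1 0 0 0;60 -1 0 0 0"}}

```text
time_s: 15.05
tcp_pos: [0.5138, -0.0737, 0.3457]
orientation: [-3.141, 0.001, -3.085]
wrist_force: [-0.1, -0.1, -0.5]
finger_gap: 0.0603
grasp_force: 0.0
```

>>> {"name": "arm_command", "arguments": {"increments": "60 -1 0 0 0;60 -1 0 0 0;60 -0.5 0.5 0 0;60 0 0 0 0;60 0 0 0 0;60 0 0 0 0;60 0 0 0 0;60 0 0 0 0"}}

```text
time_s: 15.85
tcp_pos: [0.4157, -0.0541, 0.3446]
orientation: [3.141, -0.001, -3.085]
wrist_force: [0.6, -0.3, 0.1]
finger_gap: 0.0599
grasp_force: 0.0
```

```bash
python3 -c "
from h import *
A=arm.get_image('top')[:,:,::-1].copy();arm.get_image('side');B=arm.get_image('top')[:,:,::-1].copy()
print('motion',np.abs(A[100:220,220:320].astype(int)-B[100:220,220:320]).max())
cv2.imwrite('pics/t6.png',A);t0=cv2.imread('pics/top0.png')
def mask(i):
  h=cv2.cvtColor(i,cv2.COLOR_BGR2HSV)[...,:];return (h[...,0]>18)&(h[...,0]<32)&(h[...,1]>120)
s=np.s_[124:146,256:282]
sat=lambda i:cv2.cvtColor(i,cv2.COLOR_BGR2HSV)
a=mask(t0)[s];b=mask(A)[s];g=sat(A)[s][...,1]<60
for r in range(22): print(124+r,''.join('#' if x else '.' for x in a[r]),''.join('#' if x else ('o' if y else '.') for x,y in zip(b[r],g[r])))
for y in(-.0745,):
  o=np.array([.6352,y,.0357]);print('tab top pred',proj('top',o+[0,0,.19]),'seat',proj('top',o+[0,0,.134]))
"
```

```text
motion 21
124 .......................... ..........................
125 .......................... ..........................
126 .......................... ..........................
127 .......................... .........oooo.............
128 .......................... .........ooooo............
129 .......................... .........ooooo............
130 .......................... .........ooooo............
131 .........#####............ .........ooooo...........o
132 .........#####............ o........ooooo..oooooooooo
133 .........#####............ oooooooo.ooooo.ooooooooooo
134 .........#####............ oooooooooooooo.ooooooooooo
135 .........######........... oooooooo.ooooo..oooooooooo
136 .........######........... ooooooo..ooooo...oooo.....
137 .......................... .........oooo.............
138 .......................... .........ooooo............
139 .......................... .......ooooooooo..........
140 .......................... ......ooooooooooo.........
141 .......................... ......ooooooooooo.........
142 .......................... ......ooooooooooo.........
143 .......................... ......ooooooooooo.........
144 .......................... ......ooooooooooo.........
145 .......................... ......ooooooooooo.........
tab top pred [265.7619 130.7043] seat [265.8326 135.2085]
```

The hook is centred at column 267.0 and the brass at 267.2, so they agree to within about 1 mm. I'll let it settle, check for motion, then hand in.

>>> {"name": "arm_command", "arguments": {"increments": "60 0 0 0 0;60 0 0 0 0;60 0 0 0 0;60 0 0 0 0;60 0 0 0 0;60 0 0 0 0;60 0 0 0 0;60 0 0 0 0"}}

```text
time_s: 16.8
tcp_pos: [0.4152, -0.0538, 0.3449]
orientation: [3.142, 0.0, -3.085]
wrist_force: [0.4, -0.7, 0.5]
finger_gap: 0.0601
grasp_force: 0.0
```

>>> {"name": "arm_command", "arguments": {"increments": "60 0 0 0 0;60 0 0 0 0;60 0 0 0 0;60 0 0 0 0;60 0 0 0 0;60 0 0 0 0;60 0 0 0 0;60 0 0 0 0"}}

```text
time_s: 17.6
tcp_pos: [0.4152, -0.0538, 0.3449]
orientation: [3.142, 0.0, -3.085]
wrist_force: [-0.6, 0.1, 0.6]
finger_gap: 0.06
grasp_force: 0.0
```

```bash
python3 -c "
from h import *
I=[arm.get_image('side').astype(int)[120:230,270:380] for _ in range(5)]
print([ (abs(I[k]-I[0]).max(),abs(I[k]-I[0]).mean()) for k in range(1,5)])
print(abs(arm.get_image('side').astype(int)[300:400,200:380]-cv2.imread('pics/side0.png')[300:400,200:380,::-1]).mean())
print(arm.close_job())"
```

```text
[(np.int64(9), np.float64(1.1708264462809916)), (np.int64(8), np.float64(1.2012396694214875)), (np.int64(9), np.float64(1.1898071625344353)), (np.int64(8), np.float64(1.1829752066115702))]
2.671037037037037
the job is handed in; nothing more can be done
None
```

I hooked the small last on beside the ball-topped post, slid it along the rail and left it hanging at rest, within about 1 mm of the brass mark by the top camera; the big last was not touched, and the job was handed in at about 18 s, with no verdict returned.

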